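# Tip the square cover over onto the work board

## Task

On the bench lies a square aluminium cover, stepped side down. Push it flat along the bench until it meets the near edge of the raised black board, then keep pushing its near side in and up so that it tips up against that edge and flips over, and lies flat, upside down (stepped side up), on the board. Use only the fingertips: do not pick the cover up, and leave the round cover and everything else where they are.

Things in the scene. Friction and masses are not known exactly. Their poses are not given: they have to be found in the camera images.
- cover: square aluminium cover, about 0.2 kg, thin black patch on the spigot's face: a flange 80 x 80 x 7 mm above a centred spigot 60 x 60 x 7 mm (14 mm in all), starting spigot down, so its rim overhangs 10 mm all round, 7 mm above the bench. Origin: centre of the spigot's face; z from there to the flange, x, y along the sides. Starts 2 to 5 cm short of the step within 0.3 rad of square
- round_cover: bystander: a round aluminium cover, 82 mm across, 14 mm high, same stepped shape; origin underside centre. Starts on the other side of the jar from the square cover
- board: raised work board of hard black rubber, fixed on the bench, 160 mm (its x) by 420 mm (its y), 12 mm thick; origin underside centre, x points away from the robot, z up. Its near edge, the step, is the 12 mm upright face at x = -80 mm
- step (a point): middle of the top of the board's near edge (the upright 12 mm face that the cover is pushed against); axes as the board's
- jar: bystander: small amber jar, 32 mm across, 55 mm high, standing on the bench between the two covers; origin underside centre
- tube_clamp: bystander: steel tube clamp, 38 mm across, 66 mm high, standing on the far part of the board; origin underside centre
- hex_driver: bystander: screwdriver with a green handle lying on the bench to the left of the board, about 200 mm long
- spanner: bystander: spanner lying on the bench to the right of the board, about 180 mm long
- cup: bystander: white cup, 74 mm across, 90 mm high, on the bench to the right; origin underside centre
- sanding_block: bystander: cork sanding block 100 x 60 x 30 mm on the bench to the left; origin underside centre
Mind the look-alikes: they are no part of the job. Leave any green look-alike of the cover alone.

How it is judged:
By the outcome, as a careful person would: the job done as asked, in the order asked, and still so for the second after the job is handed in, with the robot touching nothing.
It also fails if it takes over 48 s, if anything falls off the work surface, if the arm or the gripper's body presses on something with over 40 N, if the wrist force passes 120 N, or if a joint passes its speed limit or range.

## Robot

A 7-joint arm with a two-finger parallel gripper is mounted at the origin on the work surface. World frame = base frame: x ahead of the robot, y to its left, z up, the work surface at z = 0. Lengths are in m, angles in rad, forces in N, time in s.
With the tool pointing down it reaches from about 0.425 to 0.875 m from the base axis. Payload 9.9 kg.
Tool frame: the origin (TCP) lies at the very end of the fingers, on their centre line; the grasp point (between the pads) lies 19 mm behind it (robot.pinch_z is the distance from the TCP to the grasp point, in m); z points along the fingers, y is the line along which they close (so a half turn about z gives the same grasp; the last joint's range is limited). The gripper opens to 85 mm and grips with 20 to 120 N. Pads are 22 mm wide; open, the fingers measure 114 mm over their backs; the gripper's body (76 mm by 85 mm) begins 54 mm behind the grasp point. The pads swing forward as they close: fully open they stand 13 mm farther back than shut.
Start: joints at [-1.374, 0.576, 0.025, 1.437, -0.015, 1.129, -0.057], TCP at [0.187, 0.649, 0.231] pointing down, gripper open.
Joint ranges: [-2.76, 2.76], [-0.34, 2.15], [-1.52, 1.57], [0.19, 2.46], [-1.09, 4.23], [0.17, 1.99], [-2.82, 2.82]. Speed limits (rad/s): [2.22, 2.22, 3.01, 3.01, 3.14, 3.14, 3.14].

## Interface

Orientations are given as a rotation vector (axis times angle).
In Python, from rig import robot gives the robot as it stands. Calls block until the motion is done:
- robot.reach(position, orientation): joint-space move of the TCP to a pose.
- robot.line_to(position, speed=0.15, attitude=None, f_stop=None): straight line of the TCP; attitude=None keeps the orientation; speed is the mean speed in m/s. With f_stop (N) it stops when the force on the tool has changed by that much, and returns True; else False.
- robot.movej(angles): joint-space move.
- robot.move_gripper(opening): finger opening in m; the grip force is fixed at half the most; returns when the fingers have stopped.
- robot.sleep(seconds).
- robot.inverse_kinematics(position, orientation): joint angles nearest the present ones, or None.
- robot.camera(name): name is "scene" or "top"; returns the picture (420x560x3 uint8, red, green, blue); there is no depth.
- robot.camera_params(name): a dict with "fx", "fy", "cx", "cy" (pixels), "position" and "attitude" of the camera in the world. Camera axes: x right, y up, looking along -z (the intrinsics and any distortion apply to the point x, -y, -z); pixel columns grow to the right and rows downward; lengths in m; the calibration is good to about 2 mm. A picture is of the moment at which its call begins. camera_params takes no time and is no camera call.
A pose or a line that the arm cannot do raises robot.PlanningError and nothing moves.
- robot.job_done(): hands the job in; it is judged then, once.
Readings, each from a call of its own:
- robot.current_t(): time.
- robot.current_joints(): joint angles.
- robot.current_joint_vel(): joint speeds.
- robot.current_joint_efforts(): joint torques, N m.
- robot.current_ee_pos(): TCP position.
- robot.current_orientation(): TCP orientation.
- robot.current_wrist_force(): force on the tool from outside, world axes, zero at the start.
- robot.current_wrist_torque(): the same for the moment, N m.
- robot.current_gripper_width(): finger opening in m.
- robot.current_finger_force(): force on a finger pad.
Only numpy, scipy, OpenCV 4.12 (cv2) and the standard library are available. Lean on these libraries where they do the work, as an engineer would, in place of code of your own. Each camera call takes 0.05 s, during which the arm holds its last target. There are 200 camera calls.

## Working session

There is one attempt and no reset: what is moved stays moved. The work goes in short steps, each a Python script; the robot and the scene stay as the last script left them, time stands still between calls to the robot, and variables do not carry over. Pictures are saved under pics/ and viewed, at most 10 in all, crops included, and the job is handed in when it is done.

```bash
mkdir -p pics; ls; python3 - <<'E'
from rig import robot
import cv2,numpy as np
for n in("scene","top"):
    im=robot.camera(n); cv2.imwrite(f"pics/{n}0.png",im[:,:,::-1]); print(n,robot.camera_params(n))
a=cv2.imread("pics/top0.png");b=cv2.imread("pics/scene0.png")
print(robot.current_t(),robot.current_orientation(),robot.pinch_z)
E
```

```text
pics
scene {'fx': 383.80746379110957, 'fy': 383.80746379110957, 'cx': 281.3701108051074, 'cy': 203.61406964292155, 'position': array([1.13780257, 0.33808994, 0.56781834]), 'attitude': array([0.50209998, 0.93323584, 1.97661448])}
top {'fx': 407.73168815639775, 'fy': 407.73168815639775, 'cx': 276.91435734333777, 'cy': 207.9783761271918, 'position': array([ 0.44301431, -0.01230312,  0.95430817]), 'attitude': array([ 0.13588588, -0.10011285, -1.59443001])}
0.1 [-4.39485135e-01 -3.11057008e+00  2.28627370e-03] 0.0187
```

View pics/top0.png

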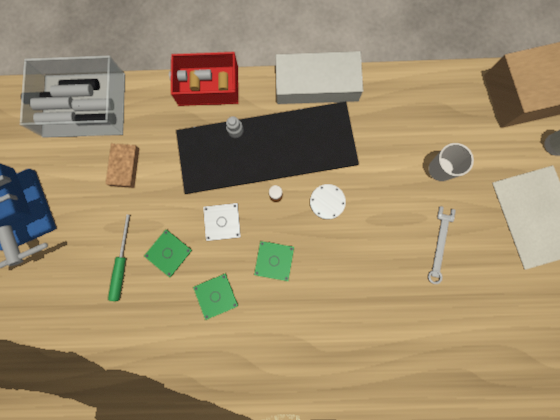

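View pics/scene0.png

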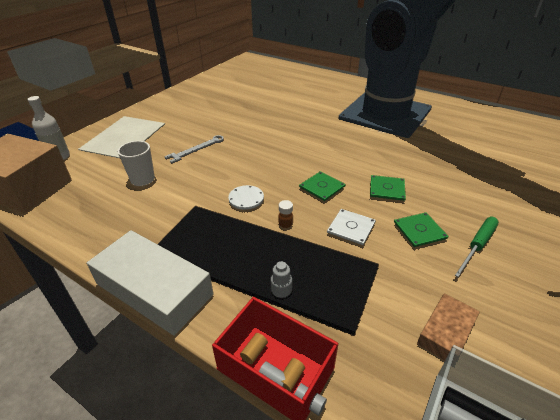

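The top view shows the square cover at (222,222), the board's near edge running from (187,191) to (357,158), the jar at (276,193) and green look-alikes at (168,253), (274,261) and (216,297). The scene view agrees: cover at (351,227), clamp at (282,280).

```bash
cat > h.py <<'E'
import cv2,numpy as np
from scipy.spatial.transform import Rotation as R
def ray(p,uv,z):
    d=np.array([(uv[0]-p["cx"])/p["fx"],-(uv[1]-p["cy"])/p["fy"],-1.])
    d=R.from_rotvec(p["attitude"]).apply(d); o=p["position"]
    return o+d*(z-o[2])/d[2]
def quad(mask,near):
    cs,_=cv2.findContours(mask,cv2.RETR_EXTERNAL,cv2.CHAIN_APPROX_NONE)
    cs=[c for c in cs if cv2.contourArea(c)>200]
    c=min(cs,key=lambda c:np.hypot(*(np.array(cv2.minAreaRect(c)[0])-near)))
    return c,cv2.minAreaRect(c)
E
python3 - <<'E'
from rig import robot
from h import *
np.set_printoptions(precision=4,suppress=True)
for n,cn,bn in(("top",(222,222),(267,147)),("scene",(351,227),(270,265))):
    im=cv2.imread(f"pics/{n}0.png"); p=robot.camera_params(n); hsv=cv2.cvtColor(im,cv2.COLOR_BGR2HSV)
    w=((hsv[:,:,1]<50)&(hsv[:,:,2]>140)).astype(np.uint8)
    w=cv2.morphologyEx(w,cv2.MORPH_CLOSE,np.ones((3,3)))
    k=cv2.morphologyEx((hsv[:,:,2]<40).astype(np.uint8),cv2.MORPH_OPEN,np.ones((5,5)))
    for nm,m,near,z in(("cover",w,cn,.014),("board",k,bn,.012)):
        c,r=quad(m,np.array(near))
        P=np.array([ray(p,q[0],z)[:2] for q in c],np.float32)
        (ctr,sz,a)=cv2.minAreaRect(P); print(n,nm,ctr,sz,a); print(np.array(cv2.boxPoints((ctr,sz,a))))
p=robot.camera_params("top")
print("jar",ray(p,(276,194),.055),"clamp base",ray(p,(236,133),.012),"greens",[ray(p,q,.014)[:2] for q in((168,253),(274,261),(216,297))])
E
```

```text
top cover (0.5572153925895691, 0.1375824362039566) (0.0811895951628685, 0.08150724321603775) 4.456193923950195
[[0.5136 0.1751]
 [0.5199 0.0938]
 [0.6009 0.1001]
 [0.5945 0.1814]]Traceback (most recent call last):
  File "<stdin>", line 10, in <module>
  File "h.py", line 10, in quad
    c=min(cs,key=lambda c:np.hypot(*(np.array(cv2.minAreaRect(c)[0])-near)))
ValueError: min() iterable argument is empty
```

```bash
python3 - <<'E'
from rig import robot
from h import *
np.set_printoptions(precision=4,suppress=True)
for n,cn,bn in(("top",(222,222),(267,147)),("scene",(351,227),(270,265))):
    im=cv2.imread(f"pics/{n}0.png"); p=robot.camera_params(n); hsv=cv2.cvtColor(im,cv2.COLOR_BGR2HSV)
    print(im[bn[1],bn[0]])
    w=((hsv[:,:,1]<50)&(hsv[:,:,2]>140)).astype(np.uint8)
    w=cv2.morphologyEx(w,cv2.MORPH_CLOSE,np.ones((3,3)))
    k=cv2.morphologyEx((hsv[:,:,2]<55).astype(np.uint8),cv2.MORPH_OPEN,np.ones((3,3),np.uint8))
    for nm,m,near,z in(("cover",w,cn,.014),("board",k,bn,.012)):
        c,r=quad(m,np.array(near))
        P=np.array([ray(p,q[0],z)[:2] for q in c],np.float32)
        (ctr,sz,a)=cv2.minAreaRect(P); print(n,nm,np.round(ctr,4),np.round(sz,4),a); print(np.array(cv2.boxPoints((ctr,sz,a))))
        if nm=="board":
            # near edge by line fit: lowest x contour points per y
            ys=P[:,1]; Q=[]
            for y in np.arange(np.percentile(ys,8),np.percentile(ys,92),.01):
                s=P[abs(ys-y)<.006]; Q.append([y,s[:,0].min()])
            Q=np.array(Q); f=np.polyfit(Q[:,0],Q[:,1],1); r=Q[:,1]-np.polyval(f,Q[:,0]); g=abs(r)<.004; f=np.polyfit(Q[g,0],Q[g,1],1); print("near edge x=a*y+b",f,g.mean())
p=robot.camera_params("top")
print("jar",ray(p,(276,194),.055),"clamp base",ray(p,(236,133),.012),"greens",[ray(p,q,.014)[:2] for q in((168,253),(274,261),(216,297))])
E
```

```text
[38 40 41]
top cover [0.5572 0.1376] [0.0812 0.0815] 4.456193923950195
[[0.5136 0.1751]
 [0.5199 0.0938]
 [0.6009 0.1001]
 [0.5945 0.1814]]
top board [0.7339 0.0298] [0.1588 0.4154] 8.057416915893555
[[ 0.6261  0.2243]
 [ 0.6844 -0.187 ]
 [ 0.8416 -0.1647]
 [ 0.7834  0.2466]]
near edge x=a*y+b [-0.1405  0.6586] 1.0
[21 21 23]
scene cover [0.556  0.1361] [0.0799 0.0792] 5.1641645431518555
[[0.5126 0.1719]
 [0.5197 0.0931]
 [0.5993 0.1003]
 [0.5922 0.1791]]
scene board [0.7392 0.0302] [0.1672 0.4193] 8.041135787963867
[[ 0.6271  0.2261]
 [ 0.6857 -0.1891]
 [ 0.8513 -0.1657]
 [ 0.7926  0.2495]]
near edge x=a*y+b [-0.1423  0.6594] 1.0
jar [0.6107 0.0077 0.055 ] clamp base [0.771  0.1014 0.012 ] greens [array([0.4873, 0.2615]), array([0.4627, 0.017 ]), array([0.3851, 0.1505])]
```

```bash
cat >> h.py <<'E'
al=np.arctan(.1415); n2=np.array([np.cos(al),np.sin(al)]); e2=np.array([-n2[1],n2[0]])
NS=.6526; E0=.0577; H=.011
def att(phi,s=1):
    n=np.r_[n2,0]; zc=np.sin(phi)*n-np.cos(phi)*np.array([0,0,1.]); y=s*np.r_[e2,0]; x=np.cross(y,zc)
    return R.from_matrix(np.c_[x,y,zc]).as_rotvec()
def tcp(C,phi,back=0.,e=E0):   # C=(n,z) of finger front corner; back = finger ends behind TCP
    c=np.array(C)-H*np.array([np.cos(phi),np.sin(phi)])+back*np.array([np.sin(phi),-np.cos(phi)])
    return np.r_[c[0]*n2+e*e2,c[1]]
def arc(th,phi,s,piv=(NS,.007)):
    Ed=np.array(piv)+.08*np.array([-np.cos(th),np.sin(th)])
    return Ed+s*np.array([np.sin(phi),-np.cos(phi)])
E
python3 - <<'E'
from rig import robot
from h import *
np.set_printoptions(precision=2,suppress=True)
D=np.pi/180
print(robot.current_gripper_width(),R.from_rotvec(robot.current_orientation()).as_matrix())
for s in(1,-1):
  print(s,"above",robot.inverse_kinematics(tcp((.51,.1),6*D),att(6*D,s)))
  for th,ph in((0,6),(15,21),(30,36),(45,50),(60,50),(80,40),(105,30),(105,50)):
    print(th,ph,robot.inverse_kinematics(tcp(arc(th*D,ph*D,.004),ph*D),att(ph*D,s)))
E
```

```text
0.08528840400647943 [[-0.96  0.28 -0.  ]
 [ 0.28  0.96 -0.  ]
 [-0.   -0.   -1.  ]]
1 above [-0.36  0.46 -0.    2.14  0.06  0.44  1.29]
0 6 [-0.31  0.69 -0.04  2.05  0.15  0.31  1.23]
15 21 [ 0.3   0.86 -1.07  2.25  1.68  0.84 -0.24]
30 36 None
45 50 None
60 50 None
80 40 [ 0.37  0.98 -1.3   2.34  2.04  1.19 -0.46]
105 30 [ 0.31  0.83 -1.07  2.11  1.73  0.82 -0.17]
105 50 [ 0.35  1.12 -1.3   2.38  2.29  1.41 -0.52]
-1 above [-0.74  0.52  0.54  2.15 -0.55  0.49 -1.21]
0 6 [-0.63  0.75  0.46  2.06 -0.83  0.4  -0.95]
15 21 [-0.24  0.64 -0.2   2.27  2.1   0.24  2.4 ]
30 36 None
45 50 None
60 50 None
80 40 [ 0.03  0.69 -0.63  2.35  2.33  0.75  2.23]
105 30 [-0.22  0.61 -0.2   2.13  2.04  0.24  2.51]
105 50 [ 0.15  0.88 -0.86  2.39  2.44  1.13  2.26]
```

```bash
python3 - <<'E'
from rig import robot
from h import *
D=np.pi/180
for s in(1,-1):
  for th in(0,10,20,30,40,50,60,70,80,90,105):
    r=[]
    for ph in range(0,66,5):
        q=robot.inverse_kinematics(tcp(arc(th*D,ph*D,.004),ph*D),att(ph*D,s))
        r.append("--" if q is None else f"{q[3]:.2f}")
    print(s,th,*r)
# generic yaw about tool axis and lateral tilt, at th=30
for ps in(-60,-30,0,30,60):      # azimuth of tilt relative to n
  for yaw in range(-180,180,45):
    r=[]
    for ph in range(0,66,10):
        Rm=R.from_rotvec(np.r_[0,0,al+ps*D])*R.from_euler('y',np.pi-ph*D)*R.from_euler('z',yaw*D)
        C=arc(30*D,ph*D,.004); q=robot.inverse_kinematics(np.r_[C[0]*n2+E0*e2,C[1]],Rm.as_rotvec())
        r.append("--" if q is None else f"{q[3]:.2f}")
    print("az",ps,"yaw",yaw,*r, np.round(Rm.apply([0,0,1]),2))
E
```

```text
1 0 1.95 2.04 2.12 2.19 2.25 2.33 2.40 -- -- -- -- -- -- --
1 10 1.94 2.03 2.11 2.18 2.24 2.32 2.39 -- -- -- -- -- -- --
1 20 1.93 2.01 2.09 2.17 2.23 2.30 2.38 -- -- -- -- -- -- --
1 30 1.90 1.99 2.07 2.14 2.21 2.28 2.36 2.43 -- -- -- -- -- --
1 40 1.87 1.96 2.04 2.12 2.20 2.26 2.33 2.40 -- -- -- -- -- --
1 50 1.84 1.93 2.01 2.09 2.17 2.23 2.30 2.37 -- -- -- -- -- --
1 60 1.81 1.89 1.97 2.06 2.13 2.20 2.27 2.34 2.41 -- -- -- -- --
1 70 1.77 1.85 1.94 2.02 2.10 2.16 2.23 2.31 2.38 -- -- -- -- --
1 80 1.73 1.81 1.90 1.98 2.06 2.13 2.20 2.27 2.34 2.41 -- -- -- --
1 90 1.69 1.78 1.86 1.95 2.03 2.11 2.16 2.24 2.31 2.37 2.43 -- -- --
1 105 1.63 1.72 1.81 1.89 1.98 2.06 2.11 2.19 2.26 2.32 2.38 2.43 -- --
-1 0 1.97 2.05 2.13 -- 2.27 2.34 2.41 -- -- -- -- -- -- --
-1 10 1.96 2.04 2.12 -- 2.26 2.33 2.40 -- -- -- -- -- -- --
-1 20 1.94 2.02 2.10 2.17 2.25 2.32 2.39 -- -- -- -- -- -- --
-1 30 1.92 2.00 2.08 2.16 -- 2.30 2.37 2.44 -- -- -- -- -- --
-1 40 1.89 1.97 2.05 2.13 -- 2.28 2.35 2.42 -- -- -- -- -- --
-1 50 1.86 1.94 2.02 2.10 -- 2.25 2.32 2.39 -- -- -- -- -- --
-1 60 1.82 1.90 1.99 2.0
[... 2278 characters left out ...]
0 -- -- [ 0.68  0.53 -0.5 ]
az 30 yaw 90 1.88 2.03 2.15 2.28 2.40 -- -- [ 0.68  0.53 -0.5 ]
az 30 yaw 135 1.88 2.03 2.15 2.28 2.40 -- -- [ 0.68  0.53 -0.5 ]
az 60 yaw -180 1.88 1.97 2.05 2.10 2.14 2.16 2.17 [ 0.32  0.8  -0.5 ]
az 60 yaw -135 1.89 1.98 2.05 2.10 2.14 2.16 2.17 [ 0.32  0.8  -0.5 ]
az 60 yaw -90 1.89 1.98 2.05 2.10 -- -- -- [ 0.32  0.8  -0.5 ]
az 60 yaw -45 1.86 1.95 2.03 2.09 2.14 2.16 2.17 [ 0.32  0.8  -0.5 ]
az 60 yaw 0 1.87 1.96 2.03 2.09 2.14 2.16 2.17 [ 0.32  0.8  -0.5 ]
az 60 yaw 45 1.87 1.96 2.03 2.09 2.14 2.16 2.17 [ 0.32  0.8  -0.5 ]
az 60 yaw 90 1.88 1.96 2.04 2.09 2.14 2.16 2.17 [ 0.32  0.8  -0.5 ]
az 60 yaw 135 1.88 1.97 2.04 2.10 2.14 2.16 2.17 [ 0.32  0.8  -0.5 ]
```

```bash
python3 - <<'E'
from rig import robot
from h import *
np.set_printoptions(precision=3,suppress=True)
D=np.pi/180
robot.reach(tcp((.49,.13),28*D),att(28*D,1)); print(robot.current_t(),robot.current_joints())
robot.move_gripper(.04); print(robot.current_t(),robot.current_gripper_width())
try:
    robot.line_to(tcp((.506,.035),8*D),.12,att(8*D,1)); print(robot.current_t(),robot.current_joints())
    print("f0",robot.current_wrist_force())
    print(robot.line_to(tcp((.506,-.004),8*D),.03,None,3.)); 
except robot.PlanningError as x: print("PE",x)
p=robot.current_ee_pos(); print(robot.current_t(),p,"n",p[:2]@n2,p[:2]@e2,robot.current_wrist_force(),robot.current_joints())
E
```

```text
Traceback (most recent call last):
rig.PlanningError: the arm cannot take that pose within its joint ranges
```

```bash
python3 - <<'E'
from rig import robot
from h import *
np.set_printoptions(precision=3,suppress=True)
D=np.pi/180
robot.reach(tcp((.57,.12),28*D),att(28*D,1)); print(robot.current_t(),robot.current_joints())
robot.move_gripper(.04); print(robot.current_t(),robot.current_gripper_width())
try:
    robot.line_to(tcp((.506,.035),8*D),.12,att(8*D,1)); print(robot.current_t(),robot.current_joints())
    print("f0",robot.current_wrist_force())
    print(robot.line_to(tcp((.506,-.004),8*D),.03,None,3.)); 
except robot.PlanningError as x: print("PE",x)
p=robot.current_ee_pos(); print(robot.current_t(),p,"n",p[:2]@n2,p[:2]@e2,robot.current_wrist_force(),robot.current_joints())
E
```

```text
2.3583 [-0.349  0.439 -0.078  2.328  2.125  0.187 -0.794]
2.8667 0.03994481749769746
PE the arm cannot follow that straight line within its joint ranges
2.8667 [0.547 0.136 0.115] n 0.560299822402702 0.05775172409013958 [ 0.321 -0.51  -0.463] [-0.349  0.439 -0.078  2.329  2.125  0.187 -0.794]
```

```bash
python3 - <<'E'
from rig import robot
from h import *
np.set_printoptions(precision=3,suppress=True)
D=np.pi/180
robot.movej([.3,.66,-1.07,2.25,1.68,.84,-.24]); print(robot.current_t(),robot.current_ee_pos(),R.from_rotvec(robot.current_orientation()).as_matrix()[:,2])
for n,z,ph in((.506,.035,8),(.506,.006,8),(.5726,.006,8)): print(n,z,ph,robot.inverse_kinematics(tcp((n,z),ph*D),att(ph*D)))
for th,ph in((0,8),(10,18),(20,28),(30,33),(45,34),(60,38),(75,38),(90,38),(105,38)):
    print(th,ph,robot.inverse_kinematics(tcp(arc(th*D,ph*D,.004),ph*D),att(ph*D)))
E
```

```text
3.8417 [0.593 0.119 0.124] [ 0.531 -0.012 -0.847]
0.506 0.035 8 [ 0.279  0.756 -1.011  2.213  1.213  0.728  0.121]
0.506 0.006 8 [ 0.264  0.82  -0.999  2.231  1.327  0.738  0.021]
0.5726 0.006 8 [ 0.252  0.854 -0.958  2.064  1.216  0.765  0.225]
0 8 [ 0.251  0.86  -0.957  2.064  1.225  0.765  0.218]
10 18 [ 0.275  0.848 -1.02   2.213  1.588  0.779 -0.154]
20 28 [ 0.26   0.856 -1.041  2.351  1.926  0.888 -0.502]
30 33 [ 0.24   0.853 -1.031  2.405  2.055  0.956 -0.635]
45 34 [ 0.257  0.825 -1.044  2.379  2.031  0.933 -0.595]
60 38 [ 0.247  0.824 -1.029  2.388  2.115  0.974 -0.658]
75 38 [ 0.265  0.817 -1.036  2.335  2.079  0.937 -0.588]
90 38 [ 0.274  0.823 -1.034  2.283  2.054  0.91  -0.527]
105 38 [ 0.276  0.84  -1.025  2.233  2.043  0.892 -0.478]
```

Smooth branch throughout. Now touch the bench behind the cover.

```bash
python3 - <<'E'
from rig import robot
from h import *
np.set_printoptions(precision=4,suppress=True)
D=np.pi/180
robot.line_to(tcp((.506,.04),8*D),.12,att(8*D,1)); print(robot.current_t(),robot.current_joints())
print("f0",robot.current_wrist_force())
try: print(robot.line_to(tcp((.506,-.006),8*D),.03,None,3.)); 
except robot.PlanningError as x: print("PE",x)
p=robot.current_ee_pos(); print(robot.current_t(),p,"n",p[:2]@n2,p[:2]@e2,robot.current_wrist_force(),"lowest corner by model",p[2]-H*np.sin(8*D))
im=robot.camera("scene"); cv2.imwrite("pics/s1.png",cv2.resize(im[120:330,200:480,::-1],(800,600)))
E
```

```text
5.1583 [ 0.3181  0.7798 -1.0876  2.2086  1.2193  0.7899  0.1127]
f0 [-0.4172  0.5983  0.5569]
True
6.3333 [ 0.4821  0.1265 -0.0006] n 0.49506266786966213 0.05773841495220698 [-1.0669 -1.2107  8.4013] lowest corner by model -0.0021014581794319073
```

View pics/s1.png

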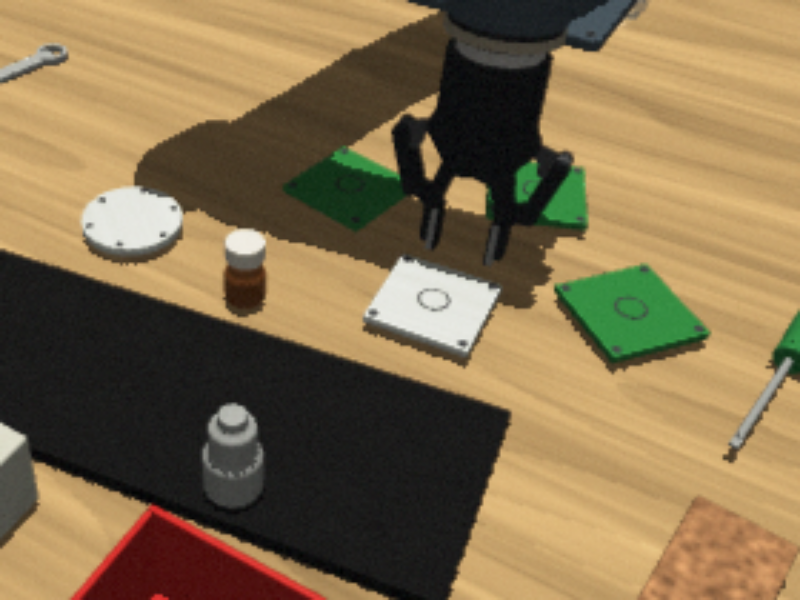

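The crop shows the two fingertips at (430,235) and (493,255), close behind the near side of the white cover at (433,300) and clear of the green parts. Now the push to the step.

```bash
python3 - <<'E'
from rig import robot
from h import *
np.set_printoptions(precision=4,suppress=True)
D=np.pi/180; B=.002
robot.line_to(tcp((.506,.0043),8*D,B),.03)
print("f0",robot.current_wrist_force())
print(robot.line_to(tcp((.585,.0043),8*D,B),.045,None,8.)) 
p=robot.current_ee_pos(); print(robot.current_t(),p,"front corner n",p[:2]@n2+H*np.cos(8*D)-B*np.sin(8*D),p[:2]@e2,robot.current_wrist_force())
im=robot.camera("scene"); cv2.imwrite("pics/s2.png",cv2.resize(im[150:300,230:430,::-1],(800,600)))
E
```

```text
f0 [-0.0488 -0.5281 -0.5735]
True
7.9833 [0.5485 0.1358 0.0001] front corner n 0.5727753617421907 0.057591050868649435 [-0.06   -0.6679  0.1057]
```

View pics/s2.png

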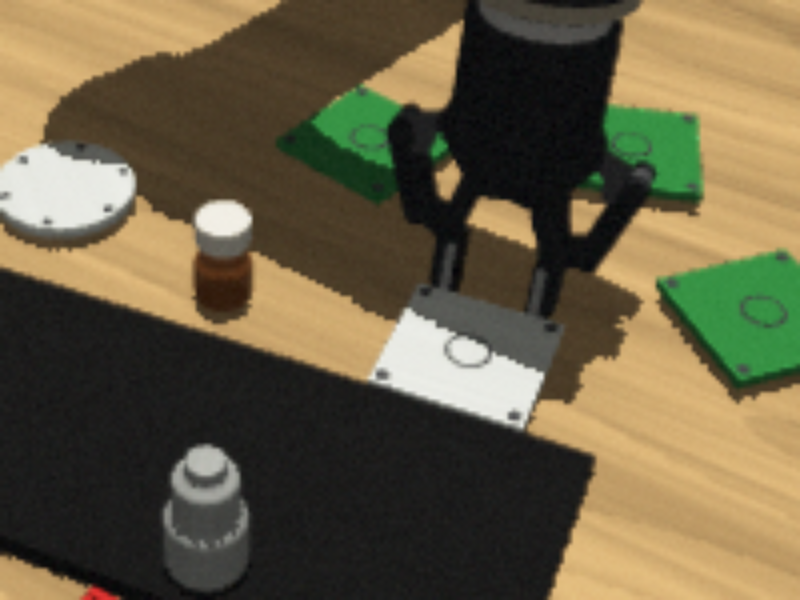

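The crop shows the cover flush against the board edge (corners near (375,380) and (525,425)), with both fingertips on its near side. Now the force-guided lift.

```bash
cat > flip.py <<'E'
from rig import robot
from h import *
D=np.pi/180; B=.002
def phi_of(th): return np.interp(th,[0,20,30,50,60,110],[8,28,32,34,38,38])
def fn():
    f=robot.current_wrist_force(); return -(f[:2]@n2), -f[2]
def step(th,b,s=.003,target=12,speed=.05,sg=None):
    ph=phi_of(th)*D; C=arc(th*D,ph,s)+np.array([b,0])
    robot.line_to(tcp(C,ph,B),speed,att(ph)); f,fz=fn()
    b+=np.clip(2e-5*(target-f),-.0004,.0006)
    print(f"{robot.current_t():.2f} th{th:.0f} ph{ph/D:.0f} Fn {f:.1f} Fdown {fz:.1f} b {b*1e3:.2f}")
    return b,f
E
python3 - <<'E'
from flip import *
b=0.
for i in range(10):
    b,f=step(0,b+.0003,speed=.02)
    if f>10: break
for th in range(2,25,2): b,f=step(th,b,speed=.04)
im=robot.camera("scene"); cv2.imwrite("pics/s3.png",cv2.resize(im[150:300,230:430,::-1],(800,600)))
E
```

```text
8.28 th0 ph8 Fn 2.7 Fdown 0.8 b 0.49
8.53 th0 ph8 Fn 4.8 Fdown 0.6 b 0.93
8.78 th0 ph8 Fn 6.5 Fdown -0.2 b 1.34
9.03 th0 ph8 Fn 8.1 Fdown -0.8 b 1.72
9.28 th0 ph8 Fn 10.2 Fdown -1.2 b 2.05
9.53 th2 ph10 Fn 8.3 Fdown 1.1 b 2.13
9.78 th4 ph12 Fn 9.6 Fdown 0.3 b 2.18
10.03 th6 ph14 Fn 9.7 Fdown 0.3 b 2.22
10.28 th8 ph16 Fn 10.4 Fdown -0.0 b 2.25
10.53 th10 ph18 Fn 10.5 Fdown -0.3 b 2.28
10.78 th12 ph20 Fn 12.4 Fdown -0.9 b 2.28
11.03 th14 ph22 Fn 12.0 Fdown -1.2 b 2.28
11.28 th16 ph24 Fn 13.0 Fdown -2.7 b 2.26
11.53 th18 ph26 Fn 13.3 Fdown -2.6 b 2.23
11.78 th20 ph28 Fn 3.7 Fdown -1.4 b 2.40
12.03 th22 ph29 Fn 2.1 Fdown 0.1 b 2.60
12.28 th24 ph30 Fn 1.4 Fdown -0.0 b 2.81
```

View pics/s3.png

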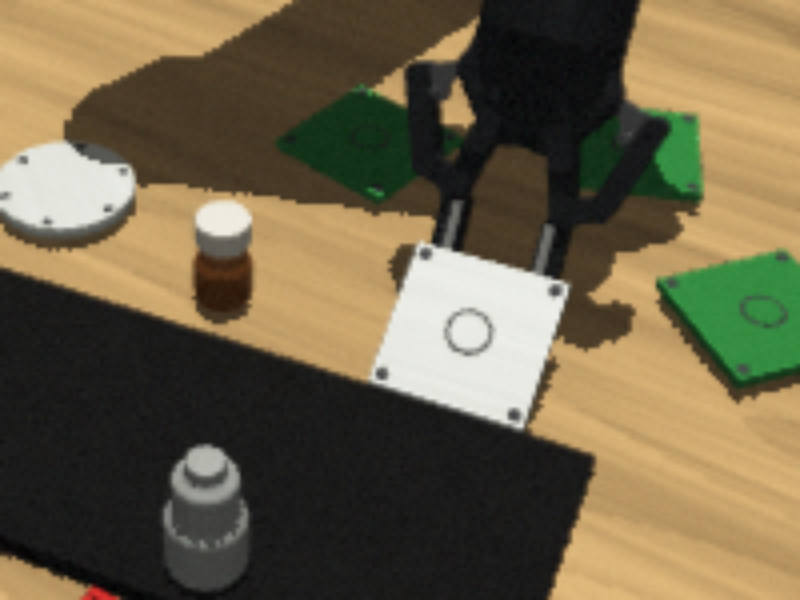

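The near side is up about 24°, the far corners (378,380) and (518,420) are still at the step, and the tips are under the near rim. Continuing.

```bash
python3 - <<'E'
from flip import *
b=.0028
for th in range(26,49,2): b,f=step(th,b,target=6,speed=.04)
im=robot.camera("scene"); cv2.imwrite("pics/s4.png",cv2.resize(im[150:300,230:430,::-1],(800,600)))
E
```

```text
12.58 th26 ph30 Fn 1.0 Fdown 0.3 b 2.90
12.83 th28 ph31 Fn 0.6 Fdown 0.1 b 3.01
13.08 th30 ph32 Fn 1.7 Fdown 1.1 b 3.10
13.33 th32 ph32 Fn 0.3 Fdown 0.0 b 3.21
13.58 th34 ph32 Fn 0.5 Fdown 1.1 b 3.32
13.83 th36 ph33 Fn 0.7 Fdown -0.4 b 3.43
14.08 th38 ph33 Fn 1.6 Fdown -0.1 b 3.51
14.33 th40 ph33 Fn 0.2 Fdown 0.6 b 3.63
14.58 th42 ph33 Fn 1.1 Fdown 0.2 b 3.73
14.83 th44 ph33 Fn 0.8 Fdown 0.4 b 3.83
15.08 th46 ph34 Fn 0.9 Fdown -0.2 b 3.93
15.33 th48 ph34 Fn 3.3 Fdown -3.0 b 3.99
```

View pics/s4.png

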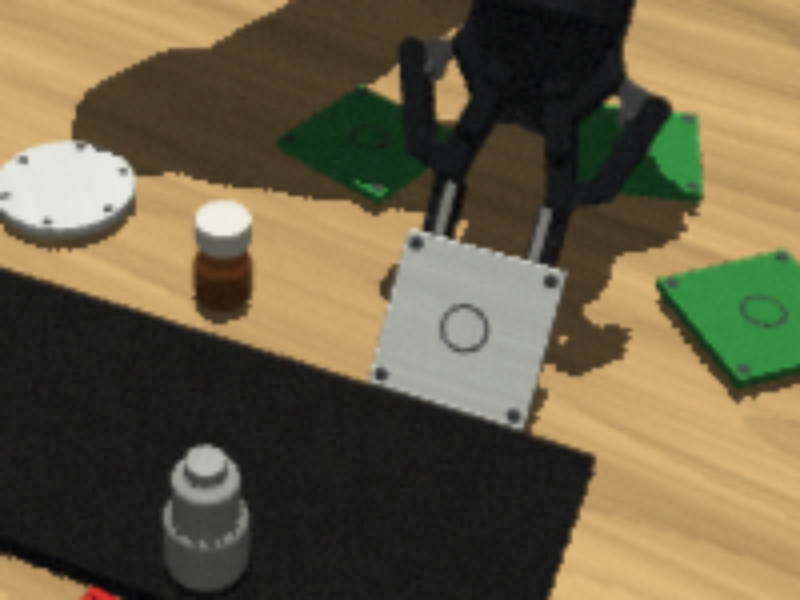

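It keeps rising (near edge now (412,240)–(560,272)), with the far edge still at the step.

```bash
python3 - <<'E'
from flip import *
b=.004
for th in range(50,79,2):
    b,f=step(th,b,s=np.interp(th,[50,70],[.003,.005]),target=4,speed=.04)
    if f>15: break
im=robot.camera("scene"); cv2.imwrite("pics/s5.png",cv2.resize(im[150:300,230:430,::-1],(800,600)))
E
```

```text
15.63 th50 ph34 Fn 5.0 Fdown -4.8 b 3.98
15.88 th52 ph35 Fn 8.6 Fdown -9.0 b 3.89
16.13 th54 ph36 Fn 1.1 Fdown 0.9 b 3.95
16.38 th56 ph36 Fn 1.2 Fdown 0.7 b 4.00
16.63 th58 ph37 Fn 0.6 Fdown -0.3 b 4.07
16.88 th60 ph38 Fn 0.9 Fdown -0.1 b 4.13
17.13 th62 ph38 Fn -0.3 Fdown 0.3 b 4.22
17.38 th64 ph38 Fn 0.2 Fdown 1.0 b 4.29
17.63 th66 ph38 Fn 0.8 Fdown 0.2 b 4.36
17.88 th68 ph38 Fn 0.6 Fdown -0.1 b 4.43
18.13 th70 ph38 Fn -0.7 Fdown -1.1 b 4.52
18.38 th72 ph38 Fn 0.3 Fdown -0.3 b 4.59
18.63 th74 ph38 Fn 0.1 Fdown -0.4 b 4.67
18.88 th76 ph38 Fn -0.1 Fdown -0.1 b 4.75
19.13 th78 ph38 Fn 0.6 Fdown -0.2 b 4.82
```

View pics/s5.png

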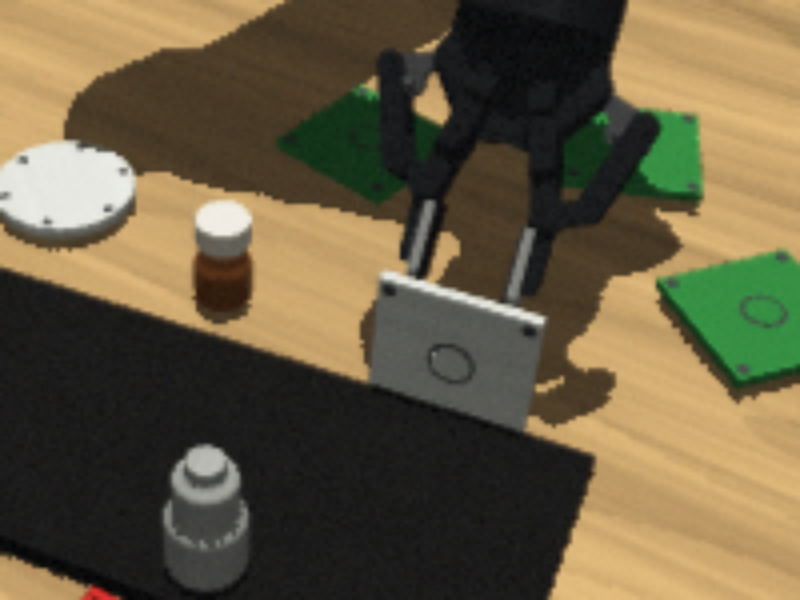

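```bash
python3 - <<'E'
from rig import robot
from h import *
D=np.pi/180
p=robot.camera_params("scene")
t=robot.current_ee_pos(); C=np.array([t[:2]@n2,t[2]])+H*np.array([np.cos(38*D),np.sin(38*D)])-.002*np.array([np.sin(38*D),-np.cos(38*D)])
print("corner C n,z",C)
o=p["position"]
for uv in((380,273),(545,319)):
    d=ray(p,(230+uv[0]/4,150+uv[1]/4),0)-o
    for e in(.0177,.0977):
        k=(e-o[:2]@e2)/(d[:2]@e2); X=o+k*d
        print(uv,"if e",e,"n",X[:2]@n2,"z",X[2])
    for n in(.64,.65,.66):
        k=(n-o[:2]@n2)/(d[:2]@n2); X=o+k*d; print("   n",n,"e",X[:2]@e2,"z",X[2])
E
```

```text
corner C n,z [0.64387456 0.08135361]
(380, 273) if e 0.0177 n 0.635684752807617 z 0.07110167155468616
(380, 273) if e 0.0977 n 0.9088382462978304 z 0.3231714446577647
   n 0.64 e 0.018963830716494254 z 0.07508384057902873
   n 0.65 e 0.021892586961849245 z 0.08431197710703953
   n 0.66 e 0.02482134320720425 z 0.09354011363505027
(545, 319) if e 0.0177 n 0.0612763563434864 z -0.45641361176398787
(545, 319) if e 0.0977 n 0.6259259930145764 z 0.06335536542961273
   n 0.64 e 0.0996940162637344 z 0.07631071285347107
   n 0.65 e 0.10111082404690493 z 0.08551587200770194
   n 0.66 e 0.1025276318300754 z 0.09472103116193281
```

```bash
python3 - <<'E'
from flip import *
ph=38*D
for C in((.647,.0803),(.650,.0796),(.653,.079),(.656,.0783),(.659,.0776),(.662,.077),(.666,.0765),(.670,.076),(.675,.0755)):
    robot.line_to(tcp(C,ph,B),.03); print(round(robot.current_t(),2),C,np.round(fn(),1))
im=robot.camera("scene"); cv2.imwrite("pics/s6.png",cv2.resize(im[150:300,230:430,::-1],(800,600)))
E
```

```text
19.44 (0.647, 0.0803) [ 0.4 -0.4]
19.69 (0.65, 0.0796) [0.  0.4]
19.94 (0.653, 0.079) [-0.1  0.2]
20.19 (0.656, 0.0783) [ 0.8 -4.8]
20.44 (0.659, 0.0776) [ 0.1 -8.9]
20.69 (0.662, 0.077) [-0.6  0.8]
20.98 (0.666, 0.0765) [-0.3  0.6]
21.26 (0.67, 0.076) [-0.4  0.1]
21.57 (0.675, 0.0755) [ 0.2 -0.4]
```

View pics/s6.png

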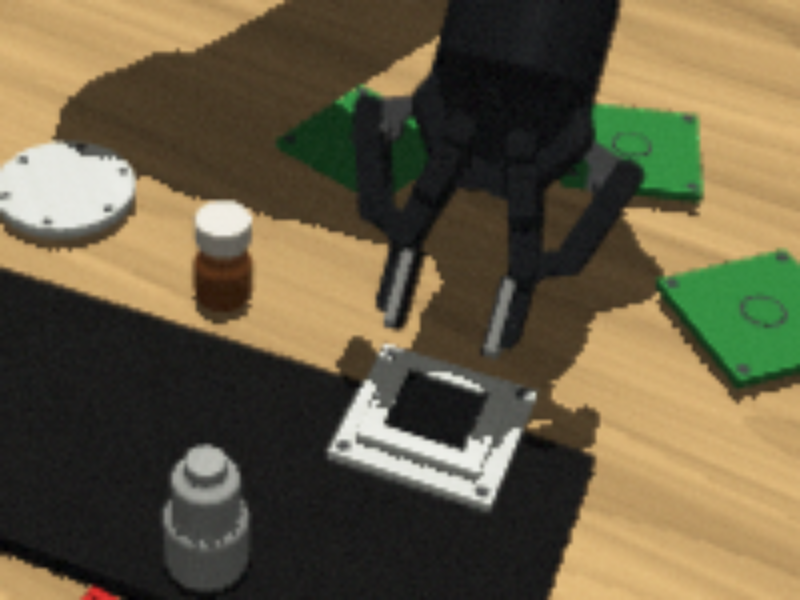

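The cover has flipped: spigot with its black patch up at (438,405), near edge (388,348)–(535,393) overhanging the step a little. I'll slide it fully onto the board.

```bash
python3 - <<'E'
from flip import *
robot.line_to(tcp((.61,.075),20*D,B),.12,att(20*D))
ph=8*D
robot.line_to(tcp((.612,.0158),ph,B),.1,att(ph)); print(robot.current_t(),fn())
print(robot.line_to(tcp((.664,.0158),ph,B),.04,None,15.),fn())
t=robot.current_ee_pos(); print("C n",t[:2]@n2+H*np.cos(ph)-B*np.sin(ph))
robot.line_to(tcp((.625,.03),ph,B),.08); robot.line_to(tcp((.60,.11),ph,B),.15)
print(robot.current_t(),fn())
im=robot.camera("scene"); cv2.imwrite("pics/s7.png",cv2.resize(im[130:340,190:470,::-1],(800,600)))
im=robot.camera("top"); cv2.imwrite("pics/t7.png",im[:,:,::-1])
E
```

```text
23.05 (np.float64(0.36335945939247194), np.float64(-0.5563712863670565))
False (np.float64(0.237449358798501), np.float64(-1.4999582121399007))
C n 0.6640468764423038
25.875 (np.float64(-0.6000695830087789), np.float64(0.182762809180019))
```

View pics/s7.png

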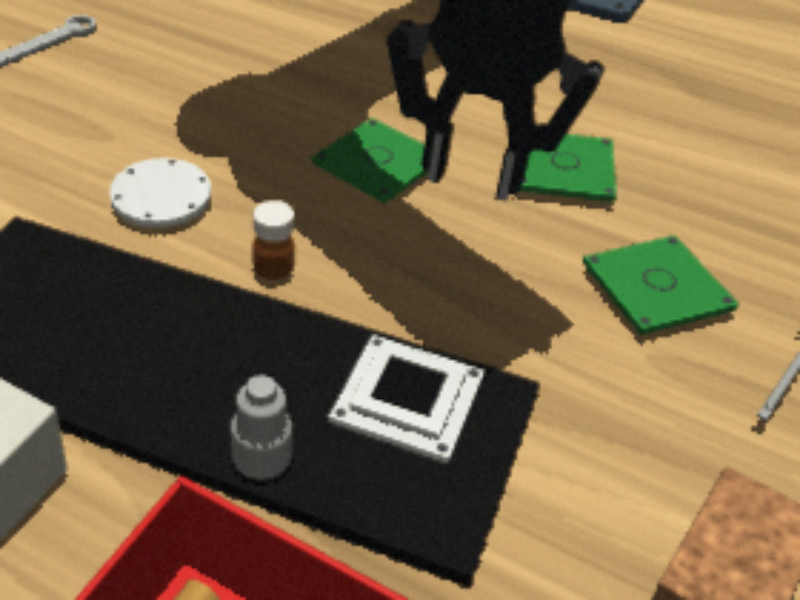

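View pics/t7.png

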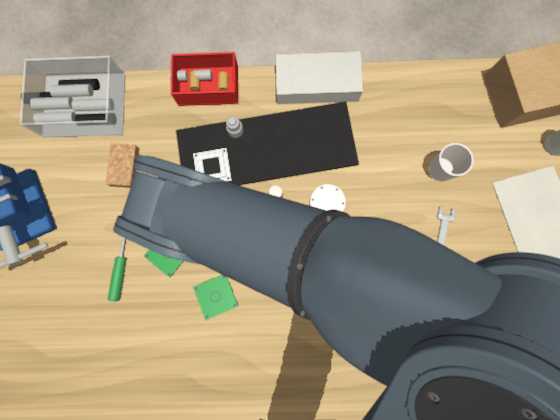

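The scene view shows the cover spigot up at (408,385), fully on the board and clear of the clamp at (262,440). In the top view the cover is at (212,166), and the jar, round cover and other items are unmoved.

```bash
python3 -c "
from rig import robot
print(robot.job_done(), robot.current_t())"
```

```text
the job is handed in; nothing more can be done
the job is handed in; nothing more can be done
```

The cover was pushed to the step, tipped over it with the fingertips and slid fully onto the board, where it lies flat with the stepped side up; I saw nothing else move, and the job is handed in at about 26 s of the allowed 48 s.

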